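Pop the battery hatch of the orange tester

TASK

The tester with the orange battery hatch is due for new cells. With a fingertip, press the black dot on its orange hatch down once, until the push-push latch lets go, then take the hand away so that the hatch pops up. Watch for a couple of seconds that it stays open and leave it standing open: do not press it shut again, do not press the blue hatch, pick nothing up, and leave both testers and the other things on the bench where they are.

Things in the scene. Friction and masses are not known exactly. Their poses are not given: they have to be found in the camera images.
- orange_tester: loose hand tester, grey case 160 (x) x 96 (y) x 50 mm high, about 0.95 kg, lying flat; its orange battery hatch is in the front (-x) half of the top, a black display head (top at 66 mm, a small dial to 75 mm) on the rear (+x). Origin: centre of the underside; x points from the hatch's free edge to the display, z up
- blue_tester: the same tester with a blue hatch; origin and axes likewise. Leave it alone
- orange_hatch (a joint): orange flap 86x52x6 mm, rad. Hinge along the tester's y, 15 mm to +x of its centre, 50 mm up. 0 to 0.01 = latched shut, 6 mm proud of the case; to -0.087 = pressed in to a solid stop (5.5 mm at the dot); 1.05 = fully open, 60 deg up. Pushed past -0.05 (3.5 mm at the dot, about 4 N) and let go, it springs up after the hand within 1 s; pushed fully shut again it can latch shut
- blue_hatch (a joint): the same for the blue hatch, which must stay shut (near 0)
- orange_latch (a joint): hidden slide of the orange hatch's latch, m: near 0 while latched, negative (to about -0.011) as it lets go and while the hatch is open, above +0.003 only when an open hatch is pushed shut again
- orange_press (a point): centre of the top of the black dot (22 mm across, 1.5 mm thick) near the free edge of the orange hatch; it moves with the hatch. Latched, it lies 57.5 mm above the bench and 51 mm from the tester's centre, along the tester's -x
- blue_press (a point): the same dot on the blue hatch
- cell: spare battery cell standing upright, 33 mm across, 61 mm high, black and brass; origin: centre of the underside
- jar: closed glass jar with a steel lid, 60 mm across, 85 mm high; origin: centre of the underside
- screwdriver: screwdriver with a red handle, 200 mm long, lying on the bench beyond the testers; origin: centre of the underside
There are look-alikes about, which are no part of the job. Of the things that look like the jar, the smallest one is meant.

How it is judged:
On the way, in this order (a step that is already met when the one before it is completed fails the run):
1. the orange hatch is pressed in past its latch (value of joint orange_hatch below -0.03 rad), for 0.05 s.
2. the orange hatch stands open by itself, the robot not touching the tester, for one second (value of joint orange_hatch above 0.85 rad and contact force between each of the arm, the fingers and orange_tester below 0.1 N), for 1 s.
At the end, for the whole second after the job is handed in: The orange hatch stands open (over 0.85 rad) and still, the blue hatch is shut, both testers lie flat within 20 mm of where they were, and the cell, jar and screwdriver stand or lie within 20 mm of where they were (value of joint orange_hatch above 0.85 rad and velocity of joint orange_hatch between -0.1 and 0.1 rad/s and value of joint blue_hatch between -0.02 and 0.05 rad and distance of each of orange_tester, blue_tester, cell, jar, screwdriver from where it was at the start of the episode below 0.02 m and angle between orange_tester's own z axis and vertical below 0.05 rad and linear speed of orange_tester below 0.02 m/s and angle between each of cell, jar's own z axis and vertical below 0.1 rad); the robot touches nothing.
It fails at once if the orange hatch was pushed shut again after it had popped (value of joint orange_latch above 0.003 m).
It fails at once if the blue hatch was pressed (value of joint blue_hatch below -0.02 rad).
It fails at once if a tester was lifted, tipped or shoved (height (world z) of any of orange_tester, blue_tester above 0.01 m or distance of any of orange_tester, blue_tester from where it was at the start of the episode above 0.02 m or angle between orange_tester's own z axis and vertical above 0.1 rad).
It fails at once if the cell, the jar or the screwdriver was moved or lifted (distance of any of cell, jar, screwdriver from where it was at the start of the episode above 0.02 m).
It also fails if it takes over 29 s, if anything falls off the work surface, if the arm or the gripper's body presses on something with over 40 N, if the wrist force passes 120 N, or if a joint passes its speed limit or range.

ROBOT

A 7-joint arm with a two-finger parallel gripper is mounted at the origin on the work surface. World frame = base frame: x ahead of the robot, y to its left, z up, the work surface at z = 0. Lengths are in m, angles in rad, forces in N, time in s.
With the tool pointing down it reaches from about 0.4 to 0.875 m from the base axis. Payload 4.4 kg.
Tool frame: the origin (TCP) lies between the finger pads; the fingertips stand 11 mm ahead of it and the grasp point (between the pads) lies 8 mm behind it; z points along the fingers, y is the direction in which the jaws open and shut (so a half turn about z gives the same grasp; the last joint's range is limited). The gripper opens to 85 mm and grips with 20 to 120 N. Pads are 22 mm wide; open, the fingers measure 114 mm over their backs; the gripper's body (76 mm by 85 mm) begins 54 mm behind the grasp point. The pads swing forward as they close: fully open they stand 13 mm farther back than shut.
Start: joints at [-1.377, 0.628, 0.038, 1.517, -0.027, 0.996, -0.02], TCP at [0.167, 0.628, 0.242] pointing down, gripper open.
Joint ranges: [-3.06, 3.06], [-0.37, 2.12], [-1.25, 1.32], [0.18, 2.47], [-1.1, 4.24], [0.23, 1.98], [-2.94, 2.94]. Speed limits (rad/s): [2.57, 2.57, 3.14, 3.14, 3.14, 3.14, 3.14].

INTERFACE

Orientations are given as a rotation vector (axis times angle).
In Python, from bench import goto, move_l, goto_joints, set_gripper, wait, inverse_kinematics, sense, grab_frame, PlanningError, hand_in gives the robot as it stands. Calls block until the motion is done:
- goto(position, orientation): joint-space move of the TCP to a pose.
- move_l(position, attitude=None, velocity=0.15, guard=None): straight line of the TCP; attitude=None keeps the orientation; velocity is the mean speed in m/s. With guard (N) it stops when the force on the tool has changed by that much, and returns True; else False.
- goto_joints(angles): joint-space move.
- set_gripper(opening, f_grip=None): finger opening in m; f_grip is the grip in N (None keeps the last); returns when the fingers have stopped.
- wait(seconds).
- inverse_kinematics(position, orientation): joint angles nearest the present ones, or None.
- sense(): the state.
- grab_frame(name): name is "scene" or "top"; returns a dict with "image" (384x512x3 uint8, red, green, blue), "z_map" (384x512 float32, m along the optical axis (not along the pixel's ray), 0 where there is no reading), "fx", "fy", "cx", "cy" (pixels), "k1" (the pictures are not rectified: a ray, as slopes to the right and down, at radius r is drawn at 1 + k1 r^2 times it, then the intrinsics apply), "extrinsics" (4x4, takes a point from camera to world coordinates). Camera axes: x right, y up, looking along -z (the intrinsics and any distortion apply to the point x, -y, -z); pixel columns grow to the right and rows downward; lengths in m; the calibration is good to about 2 mm. A picture is of the moment at which its call begins.
A pose or a line that the arm cannot do raises PlanningError and nothing moves.
- hand_in(): hands the job in, once; it reports no verdict.
The state is a dict: "time": time; "joint_positions": joint angles; "qvel": joint speeds; "tau": joint torques, N m; "position": TCP position; "orientation": TCP orientation; "ft_force": force on the tool from outside, world axes, zero at the start; "wrist_torque": the same for the moment, N m; "grip_width": finger opening in m.
Only numpy, scipy, OpenCV 4.12 (cv2) and the standard library are available. Lean on these libraries where they do the work, as an engineer would, in place of code of your own. Each camera call takes 0.05 s, during which the arm holds its last target. There are 200 camera calls.

## Working session

There is one attempt and no reset: what is moved stays moved. The work goes in short steps, each a Python script; the robot and the scene stay as the last script left them, time stands still between calls to the robot, and variables do not carry over. Pictures are saved under pics/ and viewed, about 8 in all and at most 12, crops included, and the job is handed in when it is done.

```bash
mkdir -p pics; ls
cat > h.py <<'E'
import numpy as np, cv2, pickle
from bench import *
def snap(n,f):
    d=grab_frame(n); pickle.dump(d,open(f'pics/{f}.pkl','wb')); cv2.imwrite(f'pics/{f}.png',cv2.resize(d["image"][...,::-1],(768,576),interpolation=cv2.INTER_CUBIC)); return d
def cloud(d):
    h,w=d["z_map"].shape; u,v=np.meshgrid(np.arange(w),np.arange(h))
    p=np.stack([(u-d["cx"])/d["fx"],(v-d["cy"])/d["fy"]],-1).astype(float)
    r0=np.linalg.norm(p,axis=-1); r=r0.copy()
    for _ in range(20): r=r0/(1+d["k1"]*r*r)
    p*= (r/np.maximum(r0,1e-9))[...,None]
    z=d["z_map"].astype(float)
    c=np.stack([p[...,0]*z,-p[...,1]*z,-z,np.ones_like(z)],-1)
    P=(c@np.array(d["extrinsics"]).T)[...,:3]; P[z<=0]=np.nan; return P
E
python3 -c "
from h import *
for n in('top','scene'):
    d=snap(n,n+'0'); print(d['fx'],d['k1'],np.array(d['extrinsics']).round(3))
print(sense())"
```

```text
pics
430.534777344838 0.02658842579317816 [[-0.011  0.989 -0.148  0.399]
 [-1.    -0.014 -0.021  0.081]
 [-0.023  0.148  0.989  1.286]
 [ 0.     0.     0.     1.   ]]
474.58836701765995 -0.16209830482306242 [[-0.865 -0.361  0.348  0.945]
 [ 0.501 -0.608  0.616  0.712]
 [-0.011  0.707  0.707  0.806]
 [ 0.     0.     0.     1.   ]]
{'time': 0.1, 'joint_positions': array([-1.37677978,  0.62925759,  0.03843045,  1.51827027, -0.026995  ,
        0.99631678, -0.02000583]), 'qvel': array([-0.00055789, -0.00139074, -0.00036296, -0.00063787,  0.00062686,
       -0.00053233,  0.00043588]), 'tau': array([ 2.89115153e-03, -5.64529252e+01,  1.23043466e+00, -1.93974692e+01,
        1.13170064e-02,  5.44402254e-03,  7.64967012e-06]), 'position': array([0.1668099 , 0.62766313, 0.24147749]), 'orientation': array([-4.06931351e-01, -3.11491220e+00,  2.70413832e-03]), 'ft_force': array([-0.28291009,  0.5874174 ,  0.3628103 ]), 'wrist_torque': array([ 0.00783287, -0.02443546,  0.01071787]), 'grip_width': 0.08563386497189086}
```

View pics/top0.png

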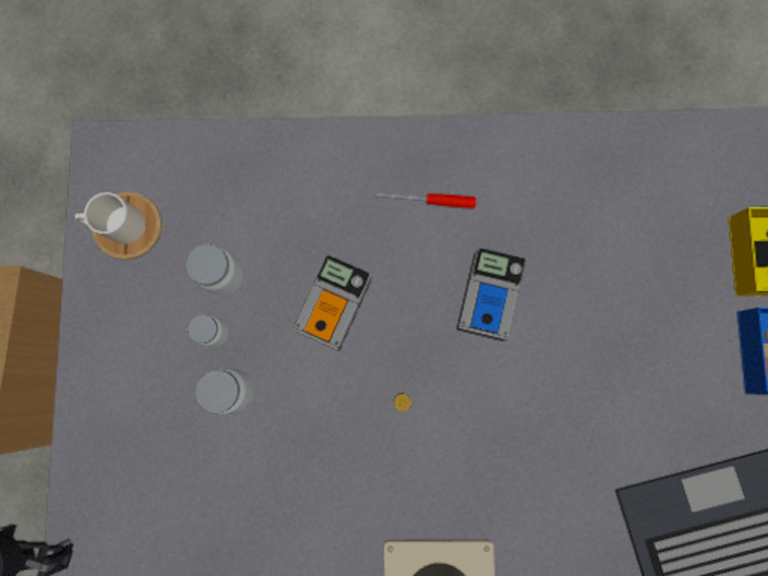

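View pics/scene0.png

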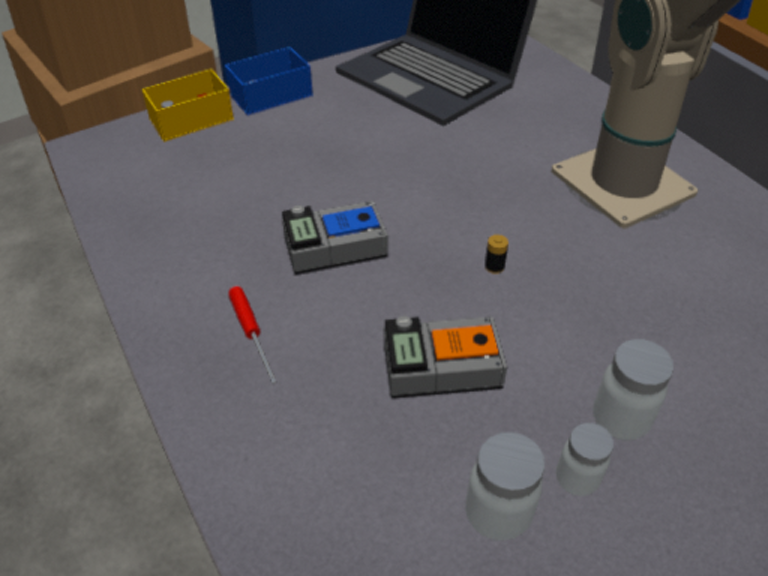

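```bash
cat > m.py <<'E'
from h import *
def meas(f,what='orange'):
    d=pickle.load(open(f'pics/{f}.pkl','rb')); P=cloud(d); hsv=cv2.cvtColor(d["image"],cv2.COLOR_RGB2HSV)
    lo,hi=((5,150,100),(18,255,255))if what=='orange' else((100,150,100),(125,255,255))
    m=cv2.inRange(hsv,lo,hi)>0
    m&=(P[...,2]>.045)&(P[...,2]<.07)&(P[...,0]>.3)&(P[...,1]>-.3)
    ff=cv2.convexHull(np.argwhere(m)[:,::-1].astype(np.int32)); H=np.zeros(m.shape,np.uint8); cv2.fillConvexPoly(H,ff,1)
    dk=(H>0)&(hsv[...,2]<70)
    n,l,s,c=cv2.connectedComponentsWithStats(dk.astype(np.uint8)); i=1+np.argmax(s[1:,4])
    rr=cv2.minAreaRect(P[(H>0)][:,:2].astype(np.float32))
    print(f,what,'dot',np.nanmean(P[l==i],0).round(4),'n',s[i,4],'px',c[i],'rect',rr,'zmed',np.nanmedian(P[m][:,2]))
if __name__=='__main__':
    for f in('top0','scene0'):
        for w in('orange','blue'): meas(f,w)
    P=cloud(pickle.load(open('pics/top0.pkl','rb')))
    for n,(u,v) in dict(cell=(402,402),jar=(205,330),j2=(210,266),j3=(221,390)).items(): print(n,P[int(v/1.5),int(u/1.5)].round(3))
E
python3 m.py
```

```text
top0 orange dot [0.5061 0.2174 0.0571] n 32 px [213.5 216.5] rect ((nan, nan), (0.0, 0.0), 0.0) zmed 0.0556776154406341
top0 blue dot [ 0.5151 -0.0993  0.0576] n 31 px [324.35483871 211.90322581] rect ((0.5363627076148987, -0.10541102290153503), (0.05237535387277603, 0.09180349111557007), 71.55235290527344) zmed 0.05571282483087814
scene0 orange dot [0.5037 0.2175 0.0571] n 41 px [319.92682927 225.63414634] rect ((0.5228143930435181, 0.206229105591774), (0.05867015942931175, 0.08813607692718506), 64.36723327636719) zmed 0.05562133973040173
scene0 blue dot [ 0.5128 -0.0994  0.0574] n 25 px [242.   144.08] rect ((0.5337011218070984, -0.10790129750967026), (0.06567796319723129, 0.08449961245059967), 76.63043212890625) zmed 0.05583394857086821
cell [0.359 0.064 0.058]
jar [nan nan nan]
j2 [0.613 0.414 0.121]
j3 [0.386 0.388 0.121]
```

```bash
cat > a.py <<'E'
from h import *
from scipy.spatial.transform import Rotation as Ro
dot=np.array([.505,.2175]); th=np.radians(-26); a=np.array([np.cos(th),np.sin(th)])
def ori(s):
    y=s*np.array([-a[1],a[0],0]); z=np.array([0,0,-1.]); return Ro.from_matrix(np.c_[np.cross(y,z),y,z]).as_rotvec()
E
python3 - <<'E'
from a import *
q0=sense()['joint_positions']; best=None
for s in(1,-1):
    q=inverse_kinematics(np.r_[dot,.2],ori(s)); print(s,None if q is None else np.round(q,2))
    if q is not None and (best is None or abs(q-q0).max()<best[0]): best=(abs(q-q0).max(),s)
s=best[1]
set_gripper(0.0)
goto(np.r_[dot,.2],ori(s))
move_l(np.r_[dot,.095],velocity=.12)
x=sense(); print(s,x['time'],x['position'],x['ft_force'],x['grip_width'])
snap('scene','s1');snap('top','t1')
d=pickle.load(open('pics/s1.pkl','rb')); cv2.imwrite('pics/s1c.png',cv2.resize(d['image'][150:290,220:380,::-1],None,fx=4,fy=4,interpolation=cv2.INTER_CUBIC))
E
```

```text
1 [-0.54  0.54  0.12  1.85 -0.09  0.76  0.75]
-1 [-1.1   0.83  1.14  1.86 -0.88  1.06 -1.62]
1 3.8167 [0.50547303 0.21774641 0.09557278] [-0.31289715  0.73397457  0.18082342] 6.536894678850933e-05
```

View pics/s1c.png

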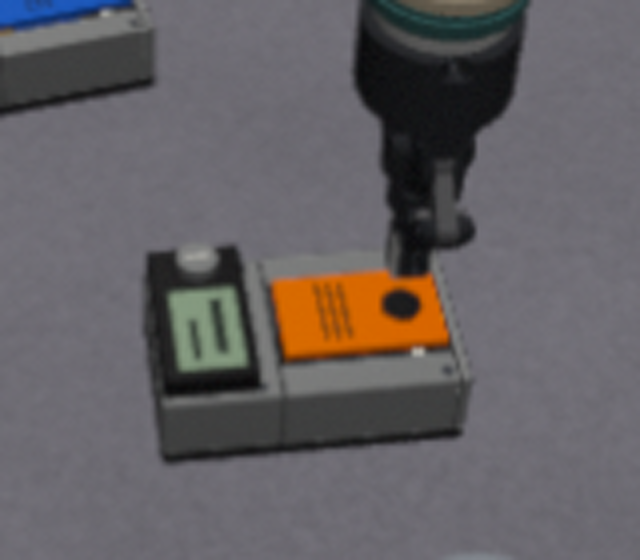

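The closed fingertips, at crop (408,272), hover just above the black dot at (402,305). The hatch is shut and the alignment is good, so I'll press now.

Run:
```python
from a import *
move_l(np.r_[dot,.073],velocity=.06)
f0=sense()['ft_force'][2]
g=move_l(np.r_[dot,.038],velocity=.012,guard=10)
x=sense(); print('guard',g,x['time'],x['position'],x['ft_force']-[0,0,f0])
wait(.15)
x=sense(); print(x['position'],x['ft_force'])
p=x['position']
move_l(np.r_[p[:2]-.05*a,p[2]+.07],velocity=.25)
move_l(np.r_[p[:2]-.08*a,p[2]+.17],velocity=.25)
wait(.8)
x=sense(); print(x['time'],x['position'],x['ft_force'])
snap('scene','s2')
d=pickle.load(open('pics/s2.pkl','rb')); cv2.imwrite('pics/s2c.png',cv2.resize(d['image'][120:290,200:400,::-1],None,fx=3.5,fy=3.5,interpolation=cv2.INTER_CUBIC))
```

```text
guard True 5.675 [0.50461985 0.21777523 0.06296494] [-1.24472824 -0.52549636  9.03109169]
[0.50461129 0.21773682 0.06298453] [-2.07987815  0.14607444  7.92628063]
7.6833 [0.43271095 0.25285527 0.23305113] [-0.19498965 -0.00080063 -0.46879738]
```

View pics/s2c.png

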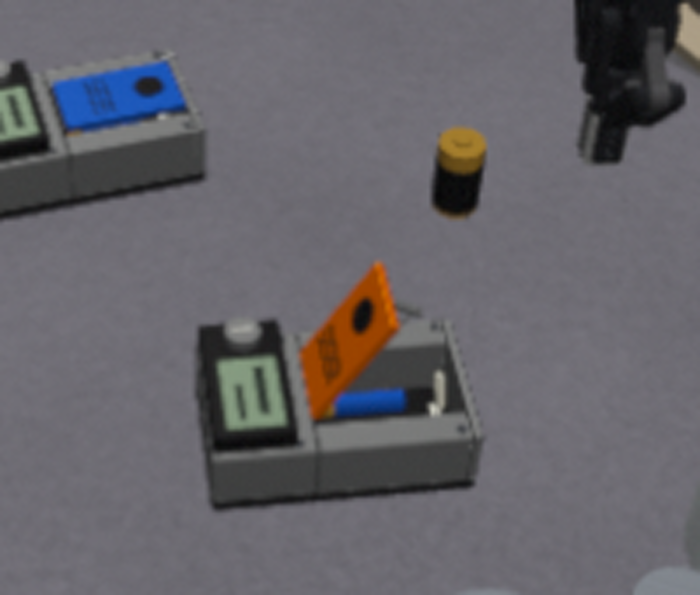

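The hatch stands open, with its free edge at crop (380,265) and the dot at (362,316). The hand is clear. Next I'll watch for 2 s and measure the opening angle.

```bash
cat > c.py <<'E'
from a import *
def ang(d):
    P=cloud(d); hsv=cv2.cvtColor(d["image"],cv2.COLOR_RGB2HSV)
    m=cv2.erode(cv2.inRange(hsv,(5,150,60),(18,255,255)),np.ones((3,3)))>0
    m&=(P[...,2]>.056)&(P[...,2]<.14)&(np.hypot(P[...,0]-.55,P[...,1]-.195)<.07)
    Q=P[m]; n=np.linalg.svd(Q-np.mean(Q,0))[2][2]; return np.arccos(abs(n[2])),len(Q),Q[:,2].max()
E
python3 - <<'E'
from c import *
print(ang(pickle.load(open('pics/s2.pkl','rb'))))
wait(2); d=snap('scene','s3'); print(ang(d)); snap('top','t3')
def case(f): # unchanged image regions
    A=pickle.load(open('pics/top0.pkl','rb'))['image'].astype(int);B=pickle.load(open(f'pics/{f}.pkl','rb'))['image'].astype(int)
    return abs(A-B).max(-1)
D=case('t3'); 
for n,(u,v,r) in dict(blue=(491,294,50),cell=(402,402,15),jar=(205,330,22),screw=(430,200,55),head=(343,276,28),corner=(318,345,10)).items():
    u,v,r=int(u/1.5),int(v/1.5),int(r/1.5); w=D[v-r:v+r,u-r:u+r]; print(n,(w>40).sum(),w.mean().round(1))
print(sense()['time'],sense()['ft_force'])
E
```

```text
(np.float64(1.0513650404607333), 404, np.float64(0.1294577219627442))
(np.float64(1.0451184818328958), 402, np.float64(0.129288188920328))
blue 0 2.4
cell 0 2.2
jar 189 23.0
screw 0 2.3
head 126 10.2
corner 13 13.9
9.8333 [ 0.24644586  0.01996489 -0.55366661]
```

View pics/t3.png

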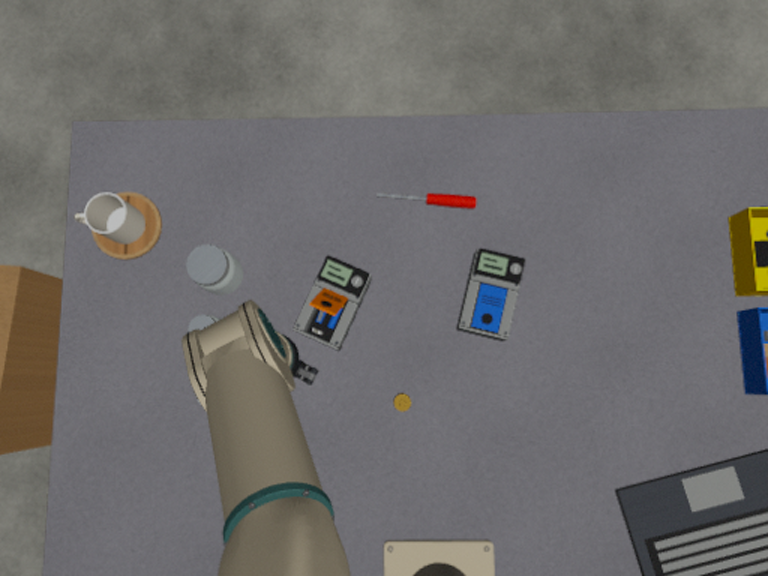

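The top view shows the orange tester in its place with the hatch up, at (328,300). The arm hides the small jar at (205,330), so I'll check the jar in the scene image and then hand in.

Run:
```python
from c import *
A=pickle.load(open('pics/scene0.pkl','rb'))['image'].astype(int);B=pickle.load(open('pics/s3.pkl','rb'))['image'].astype(int)
D=abs(A-B).max(-1)
for n,(u,v,r) in dict(jar=(585,458,35),case=(425,370,30),bigjar=(505,485,45)).items():
    u,v,r=int(u/1.5),int(v/1.5),int(r/1.5); w=D[v-r:v+r,u-r:u+r]; print(n,(w>40).sum(),w.mean().round(1))
print(ang(grab_frame('scene'))); hand_in()
```

```text
jar 0 5.2
case 193 15.7
bigjar 0 5.3
(np.float64(1.0451989042443102), 400, np.float64(0.12968228217343591))
the job is handed in; nothing more can be done
```

The orange hatch is open and the job is handed in. I pressed the black dot once with the closed fingertips until the force had changed by 10 N, held for 0.15 s, and moved the hand up and away. The tip went about 5 mm below the latched dot height.

- **Hatch:** it popped up and measured 1.05 rad about a second after the hand left. It was still at 1.05 rad after two more seconds and again just before hand-in.
- **Other things:** comparing images from before and after, the blue tester, cell, screwdriver and jar show no change. The arm hid the jar from the top camera, so I checked it in the scene camera instead.
- **Orange tester:** the image comparison did flag changes around its display and case. In the pictures it sits in the same place by eye, so I put this down to the opened hatch, but I did not measure its pose exactly.
- **Robot:** the force on the hand was back to its resting noise of about 0.6 N. The clock was at about 10 s of the 29 s allowed.

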